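# Set out the long electrode vial at the torch stand

## Task

Take the long electrode vial out of the storage rack and stand it in the empty hole of the torch stand, lowering it right down to the bottom of the hole before you let go. Leave the two short vials where they are in the rack.

Things in the scene. Friction and masses are not known exactly. Their poses are not given: they have to be found in the camera images.
- long_vial: The longest of three capped vials standing in the rack: a white tube with black cap (top 24 mm), 26 mm in diameter over its whole length, 160 mm tall, about 70 g, so its top is 170 mm above the bench, 75 mm above the short vials. May be gripped anywhere above the rack. Origin: centre of its underside, z along it towards the cap.
- short_vial_1: A short vial in the rack: same tube and cap, 26 mm in diameter, but 85 mm tall (top 95 mm above the bench). Origin: centre of its underside, z up. The rack is a fixed grey metal block, 250 x 64 x 60 mm high, with a row of four round holes 58 mm apart, each 36 mm wide (loose fit) and 50 mm deep, floor 10 mm above the bench. One hole is empty.
- short_vial_2: The other short vial in the rack, the same as short_vial_1 (26 mm in diameter, 85 mm tall, origin at the centre of its underside, z up).
- stand_hole (a point): Centre of the mouth of the torch stand's one hole: round, upright, 36 mm wide, 50 mm deep, flat floor, in a fixed grey metal block 64 x 64 mm and 60 mm high (mouth 60 mm above the bench), apart from the rack. A welding torch lies in a cradle beside the block, its axis 60 mm to the -y side of this frame, its top 68 mm above the bench. z up.
There are look-alikes about, which are no part of the job. Leave any blue or turquoise look-alike of the long_vial alone.

How it is judged (in metres and radians):
On the way, in this order (a step that is already met when the one before it is completed fails the run):
1. the long vial is lifted clear out of the rack: its underside more than 65 mm above the bench (height (world z) of long_vial above 0.065 m), for 0.1 s.
2. the long vial, still held by the fingers, is in the stand's hole with its underside less than 15 mm above the hole's floor (horizontal distance between long_vial and stand_hole below 0.015 m and z of long_vial in the frame of stand_hole below -0.035 m and contact force between long_vial and the fingers above 0.5 N), for 0.1 s.
At the end, for the whole second after the job is handed in: The long vial stands at rest in the torch stand's hole: underside within 15 mm of the hole's axis and at least 42 mm below its mouth, leaning less than 0.25 rad. Both short vials are within 25 mm of where they started and lean less than 0.3 rad (horizontal distance between long_vial and stand_hole below 0.015 m and z of long_vial in the frame of stand_hole below -0.042 m and angle between long_vial's own z axis and vertical below 0.25 rad and linear speed of long_vial below 0.02 m/s and distance of each of short_vial_1, short_vial_2 from where it was at the start of the episode below 0.025 m and angle between each of short_vial_1, short_vial_2's own z axis and vertical below 0.3 rad); the robot touches nothing.
It fails at once if a short vial is lifted or moved by more than 30 mm (distance of any of short_vial_1, short_vial_2 from where it was at the start of the episode above 0.03 m).
It also fails if it takes over 42 s, if anything falls off the work surface, if the arm or the gripper's body presses on something with over 40 N, if the wrist force passes 120 N, or if a joint passes its speed limit or range.

## Robot

A 6-joint arm with a two-finger parallel gripper is mounted at the origin on the work surface. World frame = base frame: x ahead of the robot, y to its left, z up, the work surface at z = 0. Lengths are in mm, angles in rad, forces in N, time in s.
With the tool pointing down it reaches from about 350 to 975 mm from the base axis. Payload 7.1 kg.
Tool frame: the origin (TCP) lies at the very end of the fingers, on their centre line; the grasp point (between the pads) lies 19 mm behind it (ctrl.pinch_z is the distance from the TCP to the grasp point, in mm); z points along the fingers, y is the direction in which the jaws open and shut (so a half turn about z gives the same grasp; the last joint's range is limited). The gripper opens to 88 mm and grips with 3 to 60 N. Pads are 20 mm wide; open, the fingers measure 115 mm over their backs; the gripper's body (75 mm by 178 mm) begins 61 mm behind the grasp point.
Start: joints at [-1.306, 0.423, 1.63, -0, 1.089, -0.019], TCP at [175.022, -599.977, 222.675] pointing down, gripper open.
Joint ranges: [-3, 3], [-0.9, 2.11], [0.09, 2.58], [-1.31, 4.45], [0.11, 2.69], [-2.54, 2.54]. Speed limits (rad/s): [2.39, 2.39, 3.01, 3.14, 3.14, 3.14].

## Interface

Orientations are given as a rotation vector (axis times angle).
In Python, from workcell import ctrl gives the robot as it stands.
- The arm moves only by the shell command python3 -m inch 'ROWS' [OPENING]. ROWS is JSON, a list of rows, each an object with "xyz": the shift along the tool's x, y, z in cm, a list of three; "spin": the turn about the tool's z in degrees. A call has 1 to 20 rows; each row is the pose to reach, as a shift and turn from the pose measured when the call began, along the tool's axes at that moment; what a row does not reach only later rows make up. A row lasts 1/10 s, in which the tool goes at most 50 mm and 8.59 degrees, less where a joint would pass 70% of its speed; a pose out of reach is approached as far as the arm can. A call with a gripper value outside its range is refused whole. OPENING is the closure, from 0 (fully open) to 1 (shut), set as the call begins (- or left out, the last holds). The fingers move at their own pace and stop on an object; the grip force is fixed at half the most. Time passes only in rows, so rows that repeat a pose let the fingers close. It gives the time, the measured TCP pose, the force and the opening at its end, in the units of the state.
- ctrl.get_obs(): the state, without advancing time (a new reading comes with each control period).
- ctrl.get_image(name): name is "scene" or "top" or "wrist"; returns the picture (480x640x3 uint8, red, green, blue); there is no depth.
- ctrl.camera_info(name): a dict with "camera_matrix" (3x3 intrinsics, pixels), "R" (3x3) and "t" (3): a world point X has camera coordinates R X + t; the wrist camera has in their place "hand_eye" (4x4, takes a point from camera to tool coordinates, whose origin is the TCP and whose axes are the flange's). Camera axes: x right, y down, z forward; pixel columns grow to the right and rows downward; lengths in mm; the calibration is good to about 2 mm. A picture is of the moment at which its call begins: read the wrist's pose just before it. camera_info takes no time and is no camera call.
- ctrl.close_job(): hands the job in, once; it reports no verdict.
The state is a dict: "t": time; "qpos": joint angles; "qvel": joint speeds; "joint_torque": joint torques, N m; "ee_pos": TCP position; "orientation": TCP orientation; "ft_force": force on the tool from outside, world axes, zero at the start; "moment": the same for the moment, N m; "width": finger opening in mm.
Only numpy, scipy, OpenCV 4.12 (cv2) and the standard library are available. Lean on these libraries where they do the work, as an engineer would, in place of code of your own. Each camera call takes 0.05 s, during which the arm holds its last target. There are 200 camera calls.

## Working session

There is one attempt and no reset: what is moved stays moved. The work goes in short steps, Python scripts to look and compute and a shell command to move; the robot and the scene stay as the last step left them, time stands still between calls to the robot, and variables do not carry over. Pictures are saved under pics/ and viewed, about 8 in all and at most 12, crops included, and the job is handed in when it is done.

```bash
mkdir -p pics
python3 - <<'E'
from workcell import ctrl
import cv2,numpy as np
o=ctrl.get_obs();print({k:np.round(v,3).tolist() for k,v in o.items()})
for n in("top","scene"):
    cv2.imwrite(f"pics/{n}0.png",ctrl.get_image(n)[:,:,::-1]);i=ctrl.camera_info(n)
    print(n,{k:np.round(v,3).tolist() for k,v in i.items()})
print(ctrl.camera_info("wrist"))
E
```

```text
{'t': 0.0, 'qpos': [-1.306, 0.424, 1.631, -0.0, 1.089, -0.019], 'qvel': [-0.001, -0.001, -0.001, -0.002, 0.0, 0.0], 'joint_torque': [-0.0, -54.462, -27.367, 0.064, 0.023, -0.0], 'ee_pos': [174.882, -599.458, 221.927], 'orientation': [-3.109, -0.444, 0.0], 'ft_force': [0.148, -0.127, -0.851], 'moment': [0.043, -0.054, 0.004], 'width': 87.755}
top {'camera_matrix': [[608.85, 0.0, 316.064], [0.0, 608.85, 246.321], [0.0, 0.0, 1.0]], 'R': [[0.017, -1.0, 0.02], [-0.993, -0.019, -0.116], [0.116, -0.018, -0.993]], 't': [-55.826, 482.993, 906.644]}
scene {'camera_matrix': [[501.974, 0.0, 313.666], [0.0, 501.974, 242.246], [0.0, 0.0, 1.0]], 'R': [[-0.895, 0.446, -0.001], [0.298, 0.597, -0.745], [-0.332, -0.667, -0.667]], 't': [463.784, -85.644, 1057.878]}
{'camera_matrix': array([[344.42157598,   0.        , 321.86938598],
       [  0.        , 344.42157598, 234.78420135],
       [  0.        ,   0.        ,   1.        ]]), 'hand_eye': array([[ 2.83007577e-04, -9.60509300e-01, -2.78247740e-01,
         7.72261691e+01],
       [ 9.99999957e-01,  2.92871453e-04,  6.11616903e-06,
        -1.04760971e+00],
       [ 7.56161827e-05, -2.78247730e-01,  9.60509342e-01,
        -1.63089444e+02],
       [ 0.00000000e+00,  0.00000000e+00,  0.00000000e+00,
         1.00000000e+00]])}
```

View pics/top0.png

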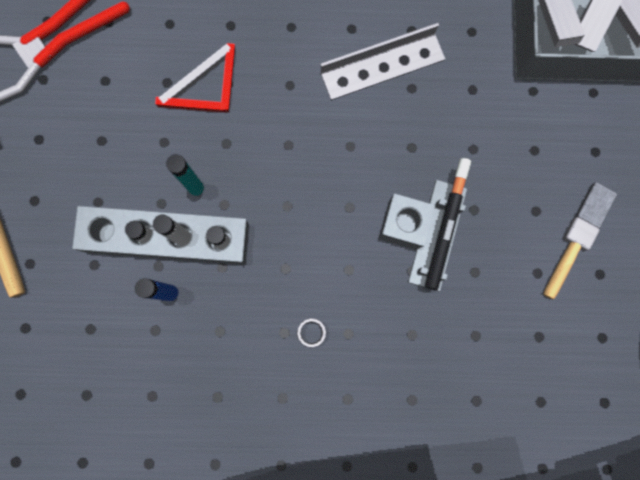

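View pics/scene0.png

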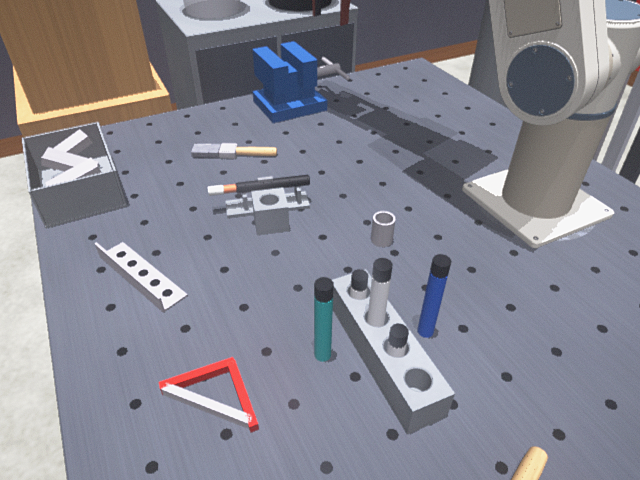

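The top view shows three long-vial candidates: teal cap (177,163), blue cap (147,288), and the white tube in the rack with its cap at (164,226). Only the last is white, in the rack and the tallest of the three there. The short vials are at (137,231) and (218,237), the empty rack hole at (102,229), and the stand hole at (408,220). Next I measure these and enlarge to confirm.

```bash
cat > h.py <<'E'
from workcell import ctrl
import cv2,numpy as np
from scipy.spatial.transform import Rotation as Ro
def ray(n,uv,z,obs=None):
    i=ctrl.camera_info(n);d=np.linalg.inv(i["camera_matrix"])@[*uv,1]
    if n=="wrist":
        Rt=Ro.from_rotvec(obs["orientation"]).as_matrix();H=i["hand_eye"]
        c=Rt@H[:3,3]+obs["ee_pos"];d=Rt@H[:3,:3]@d
    else: c=-i["R"].T@i["t"];d=i["R"].T@d
    return np.round(c+d*(z-c[2])/d[2],1)
E
python3 - <<'E'
from h import *
im=cv2.imread("pics/top0.png");g=cv2.cvtColor(im,cv2.COLOR_BGR2GRAY)
# rack & stand light faces
m=((g>140)&(im.max(2)-im.min(2)<40)).astype('u1')
cs,_=cv2.findContours(m,cv2.RETR_EXTERNAL,cv2.CHAIN_APPROX_NONE)
for c in cs:
    if cv2.contourArea(c)>400:
        r=cv2.minAreaRect(c);print(np.round(r[0]),np.round(r[1]),r[2],[ray("top",p,60)[:2].tolist() for p in cv2.boxPoints(r)])
for n,uv,z in(("long cap",(164,225),170),("long by scene",None,0),("s1",(136,231),95),("s2",(218,237),95),("empty",(102,229),60),("stand",(408,220),60)):
    if uv:print(n,ray("top",uv,z))
for n,uv,z in(("long cap",(382,264),170),("stand",(269,199),60),("empty",(418,379),60)):print("scene",n,ray("scene",uv,z))
a=cv2.resize(im[150:310,65:255],None,fx=3,fy=3,interpolation=2);b=cv2.resize(im[180:300,370:480],None,fx=2,fy=2,interpolation=2)
o=np.zeros((480,790,3),'u1');o[:,:570]=a;o[:240,570:]=b;cv2.imwrite("pics/crop1.png",o)
E
```

```text
[311. 332.] [28. 28.] 90.0 [[374.2, -20.3], [374.9, -61.3], [334.4, -61.9], [333.7, -21.1]]
[159. 233.] [170.  43.] 4.332313537597656 [[470.1, 312.3], [534.8, 311.6], [520.7, 59.7], [455.9, 62.5]]
[592. 216.] [26. 64.] 26.56505012512207 [[499.5, -420.5], [587.4, -466.6], [570.2, -501.5], [482.7, -455.0]]
[411. 228.] [ 53. 106.] 15.18583869934082 [[443.9, -129.7], [599.5, -170.7], [579.9, -248.0], [424.7, -205.5]]
[194.  73.] [ 8. 86.] 51.51980209350586 [[704.9, 197.3], [792.5, 98.5], [782.5, 90.4], [695.1, 189.2]]
[383.  66.] [ 27. 122.] 70.55996704101562 [[747.1, -49.1], [817.3, -226.9], [775.9, -240.8], [706.5, -63.7]]
[22. 66.] [63. 43.] 90.0 [[796.2, 442.7], [798.0, 377.6], [698.1, 370.7], [696.5, 435.1]]
[588.  28.] [ 57. 102.] 90.0 [[876.3, -386.5], [880.8, -548.4], [786.9, -544.2], [782.7, -384.1]]
long cap [491.5 153.9 170. ]
s1 [493.1 210.7  95. ]
s2 [486.8  94.2  95. ]
empty [499.9 270.5  60. ]
stand [ 522.6 -183.3   60. ]
scene long cap [494.  158.1 170. ]
scene stand [ 523.3 -182.3   60. ]
scene empty [499.4 274.5  60. ]
```

View pics/crop1.png

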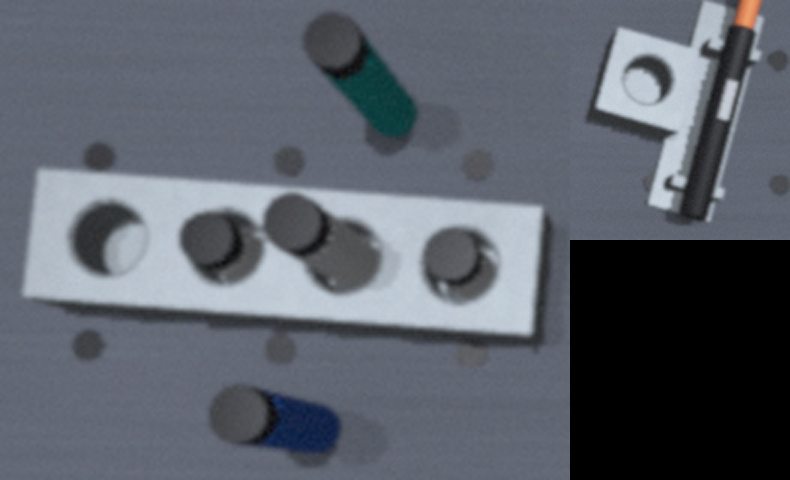

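White vial in the rack's third hole confirmed. Rack geometry (252 mm long, 58 mm pitch) puts that hole at about (494,157), which agrees with the cap measured at (493,156). Now computing the hover move.

```bash
cat >> h.py <<'E'
def go(xyz,xdir=None):
    o=ctrl.get_obs();M=Ro.from_rotvec(o["orientation"]).as_matrix()
    s=M.T@(np.array(xyz)-o["ee_pos"])/10
    yaw=np.degrees(np.arctan2(M[1,0],M[0,0]))
    print("pos",np.round(o["ee_pos"],1),"yaw",round(yaw,1),"toolz",np.round(M[:,2],3),"shift cm",np.round(s,2),"spin", None if xdir is None else round(yaw-xdir,1),"F",np.round(o["ft_force"],1),"w",round(o["width"],1),"t",round(o["t"],2))
E
python3 -c "
from h import *
go((493,156,240),-3.1)"
```

```text
pos [ 174.9 -599.5  222. ] yaw 16.3 toolz [-0.     0.001 -1.   ] shift cm [ 51.69 -63.63  -1.71] spin 19.4 F [ 0.3 -0.5 -0.3] w 87.8 t 0.1
```

```bash
python3 -m inch '[{"xyz":[3,-3.7,-1.7],"spin":1},{"xyz":[6,-7.4,-1.7],"spin":2},{"xyz":[9,-11.1,-1.7],"spin":4},{"xyz":[12,-14.8,-1.7],"spin":6},{"xyz":[15,-18.5,-1.7],"spin":8},{"xyz":[18,-22.2,-1.7],"spin":10},{"xyz":[21,-25.9,-1.7],"spin":12},{"xyz":[24,-29.6,-1.7],"spin":14},{"xyz":[27,-33.3,-1.7],"spin":16},{"xyz":[30,-37,-1.7],"spin":18},{"xyz":[33,-40.7,-1.7],"spin":19.4},{"xyz":[36,-44.4,-1.7],"spin":19.4},{"xyz":[39,-48.1,-1.7],"spin":19.4},{"xyz":[42,-51.8,-1.7],"spin":19.4},{"xyz":[45,-55.5,-1.7],"spin":19.4},{"xyz":[48,-59.2,-1.7],"spin":19.4},{"xyz":[50,-61.6,-1.7],"spin":19.4},{"xyz":[51.7,-63.6,-1.7],"spin":19.4},{"xyz":[51.7,-63.6,-1.7],"spin":19.4},{"xyz":[51.7,-63.6,-1.7],"spin":19.4}]' 0
python3 - <<'E'
from h import *
o=ctrl.get_obs();im=ctrl.get_image("wrist");cv2.imwrite("pics/w1.png",im[:,:,::-1]);np.savez("o1.npz",**o)
go((493,156,240),-3.1)
E
```

```text
t: 2.1
ee_pos: [492.6, 155.7, 239.3]
orientation: [-3.14, 0.084, 0.003]
ft_force: [-0.3, -0.6, -0.4]
width: 87.7
pos [492.3 155.2 239.4] yaw -3.1 toolz [-0.002  0.001 -1.   ] shift cm [ 0.06 -0.09 -0.06] spin -0.0 F [ 0.  -0.3 -0.2] w 87.7 t 2.15
```

View pics/w1.png

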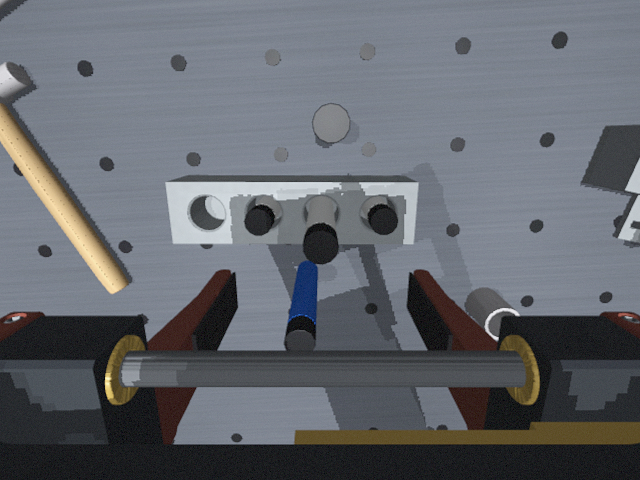

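The wrist view shows the black cap of the white long vial at (321,245), short vials at (261,220) and (383,219), and blue at (302,330). The grey disc at (331,123) is the teal vial's cap seen from straight above.

Run:
```python
from h import *
o=dict(np.load("o1.npz"));g=cv2.imread("pics/w1.png",0)
m=(g[222:272,295:348]<55).astype('u1')
n,l,s,c=cv2.connectedComponentsWithStats(m);k=1+s[1:,4].argmax();print(s[k],c[k]+[295,222])
for p in((321,246),):print(ray("wrist",p,170,o))
print("teal,blue tops@170",ray("wrist",(331,123),170,o),ray("wrist",(300,340),170,o))
for p in((207,212),):print("empty",ray("wrist",p,60,o))
```

```text
[   3    1   41   49 1328] [318.52334337 246.4751506 ]
[493.7 157.6 170. ]
teal,blue tops@170 [576.3 146.7 170. ] [418.5 177.9 170. ]
empty [500.2 273.6  60. ]
```

Hole, cap in two views and wrist view agree: (494,157.5). Descending so the TCP is at 122 (short vials top out at 95), then closing.

```bash
python3 -m inch '[{"xyz":[0.1,-0.2,0],"spin":0},{"xyz":[0.1,-0.2,2],"spin":0},{"xyz":[0.1,-0.2,4],"spin":0},{"xyz":[0.1,-0.2,6],"spin":0},{"xyz":[0.1,-0.2,8],"spin":0},{"xyz":[0.1,-0.2,10],"spin":0},{"xyz":[0.1,-0.2,11],"spin":0},{"xyz":[0.1,-0.2,11.7],"spin":0},{"xyz":[0.1,-0.2,11.7],"spin":0},{"xyz":[0.1,-0.2,11.7],"spin":0}]' 0
python3 -m inch '[{"xyz":[0,0,0],"spin":0},{"xyz":[0,0,0],"spin":0},{"xyz":[0,0,0],"spin":0},{"xyz":[0,0,0],"spin":0},{"xyz":[0,0,0],"spin":0},{"xyz":[0,0,0],"spin":0},{"xyz":[0,0,0],"spin":0},{"xyz":[0,0,0],"spin":0},{"xyz":[0,0,0],"spin":0},{"xyz":[0,0,0],"spin":0}]' 1
```

```text
t: 3.15
ee_pos: [493.7, 157.1, 123.0]
orientation: [-3.14, 0.086, 0.001]
ft_force: [0.1, 0.4, 1.0]
width: 87.9
t: 4.15
ee_pos: [493.6, 157.1, 123.0]
orientation: [-3.14, 0.086, 0.002]
ft_force: [0.2, 1.2, -0.8]
width: 25.4
```

Gripped at 25.4 mm, which fits the 26 mm tube. Lifting 90 mm.

```bash
python3 -m inch '[{"xyz":[0,0,-1],"spin":0},{"xyz":[0,0,-2],"spin":0},{"xyz":[0,0,-3.5],"spin":0},{"xyz":[0,0,-5],"spin":0},{"xyz":[0,0,-6.5],"spin":0},{"xyz":[0,0,-8],"spin":0},{"xyz":[0,0,-9],"spin":0},{"xyz":[0,0,-9],"spin":0},{"xyz":[0,0,-9],"spin":0}]'
python3 - <<'E'
from h import *
cv2.imwrite("pics/s2.png",ctrl.get_image("scene")[:,:,::-1])
go((523,-183,213),-3.1)
E
```

```text
t: 5.05
ee_pos: [493.7, 157.0, 213.1]
orientation: [-3.139, 0.086, 0.001]
ft_force: [-0.2, -0.0, -0.9]
width: 25.3
pos [493.4 156.9 212.6] yaw -3.1 toolz [-0.001  0.001 -1.   ] shift cm [ 4.82 33.78 -0.07] spin -0.0 F [ 0.9  0.4 -0.5] w 25.9 t 5.1
```

View pics/s2.png

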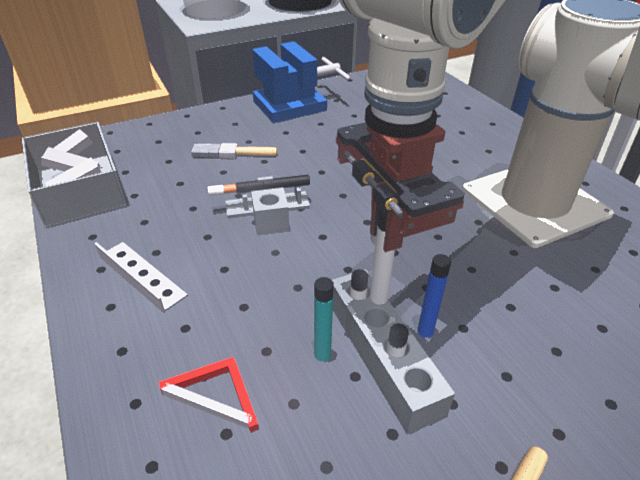

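The vial hangs upright in the jaws with its underside at (381,303), clear of the rack, and both short vials are still in place. Moving over to the stand.

```bash
python3 -m inch '[{"xyz":[0.4,3,0],"spin":0},{"xyz":[0.8,6,0],"spin":0},{"xyz":[1.2,9,0],"spin":0},{"xyz":[1.7,12,0],"spin":0},{"xyz":[2.1,15,0],"spin":0},{"xyz":[2.5,18,0],"spin":0},{"xyz":[3,21,0],"spin":0},{"xyz":[3.4,24,0],"spin":0},{"xyz":[3.8,27,0],"spin":0},{"xyz":[4.2,30,0],"spin":0},{"xyz":[4.6,32,0],"spin":0},{"xyz":[4.8,33.2,0],"spin":0},{"xyz":[4.8,33.8,0],"spin":0},{"xyz":[4.8,33.8,0],"spin":0},{"xyz":[4.8,33.8,0],"spin":0},{"xyz":[4.8,33.8,0],"spin":0}]'
python3 - <<'E'
from h import *
o=ctrl.get_obs();np.savez("o2.npz",**o)
w=ctrl.get_image("wrist")[:,:,::-1];s=ctrl.get_image("scene")[:,:,::-1]
cv2.imwrite("pics/w3.png",w);cv2.imwrite("pics/s3.png",s)
a=cv2.resize(s[80:260,200:340],None,fx=2.857,fy=2.857,interpolation=2)[:515,:400]
b=w[60:360,160:480]
c=np.zeros((520,730,3),'u1');c[:a.shape[0],:400]=a[:, :400];c[:300,405:725]=b;cv2.imwrite("pics/c3.png",c)
go((523,-183,213),-3.1)
E
```

```text
t: 6.7
ee_pos: [522.7, -182.3, 212.2]
orientation: [-3.139, 0.085, 0.003]
ft_force: [-0.8, 0.1, -1.1]
width: 25.6
pos [ 522.8 -182.5  212.4] yaw -3.1 toolz [-0.001  0.001 -1.   ] shift cm [ 0.02  0.05 -0.06] spin 0.0 F [ 0.2 -0.3 -0.6] w 25.5 t 6.8
```

View pics/c3.png

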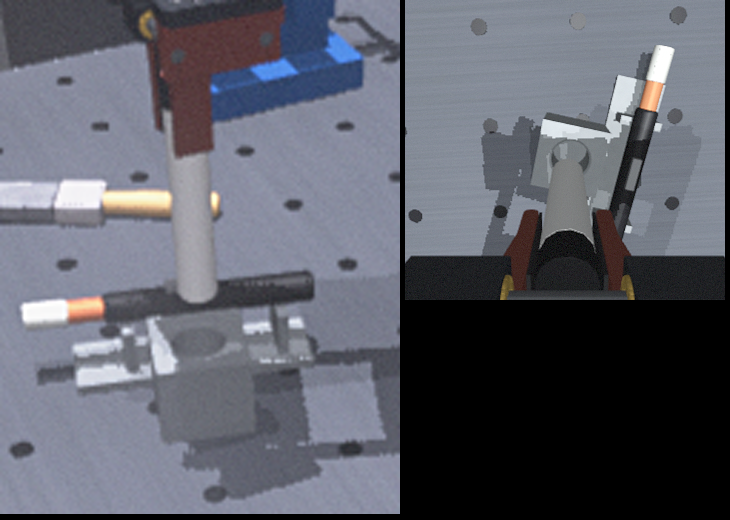

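The vial hangs just over the hole mouth: scene crop has the underside at (196,293) and the hole at (200,341); wrist crop has the hole's far rim at about (570,139) and the vial's far edge at (568,157). I'm checking the offset numerically.

Run:
```python
from h import *
o=dict(np.load("o2.npz"))
print("hole from scene",ray("scene",(270,199.4),60))
for z in(60,):
  print("hole wrist L,R",ray("wrist",(307,212),z,o),ray("wrist",(344,212),z,o),"far rim (-18 in x)",ray("wrist",(325,199),z,o))
print("vial far edge wrist (-13 x)",ray("wrist",(323.5,217),100,o))
# vial edges in scene low down -> axis
print("vial lower L/R scene @110", ray("scene",(262.3,178),110),ray("scene",(275.5,178),110), "front bottom edge@100",ray("scene",(268.7,185),100))
```

```text
hole from scene [ 522.1 -180.3   60. ]
hole wrist L,R [ 530.8 -167.4   60. ] [ 529.  -201.9   60. ] far rim (-18 in x) [ 542.2 -184.8   60. ]
vial far edge wrist (-13 x) [ 534.7 -182.9  100. ]
vial lower L/R scene @110 [ 532.5 -184.7  110. ] [ 510.5 -173.8  110. ] front bottom edge@100 [ 525.5 -172.1  100. ]
```

Hole is at about (523,-183.5) and vial at about (522,-183), within the 5 mm clearance. Lowering in two stages with a force check.

```bash
python3 -m inch '[{"xyz":[0,0.1,0],"spin":0},{"xyz":[0,0.1,1],"spin":0},{"xyz":[0,0.1,2],"spin":0},{"xyz":[0,0.1,3],"spin":0},{"xyz":[0,0.1,3.5],"spin":0},{"xyz":[0,0.1,4],"spin":0},{"xyz":[0,0.1,4.5],"spin":0},{"xyz":[0,0.1,5],"spin":0},{"xyz":[0,0.1,5.5],"spin":0},{"xyz":[0,0.1,5.5],"spin":0},{"xyz":[0,0.1,5.5],"spin":0}]'
```

```text
t: 7.9
ee_pos: [522.7, -183.4, 157.4]
orientation: [-3.14, 0.085, 0.002]
ft_force: [-0.3, -1.2, 0.1]
width: 25.6
```

```bash
python3 -m inch '[{"xyz":[0,0,0.5],"spin":0},{"xyz":[0,0,1],"spin":0},{"xyz":[0,0,1.5],"spin":0},{"xyz":[0,0,2],"spin":0},{"xyz":[0,0,2.4],"spin":0},{"xyz":[0,0,2.7],"spin":0},{"xyz":[0,0,3],"spin":0},{"xyz":[0,0,3.2],"spin":0},{"xyz":[0,0,3.2],"spin":0},{"xyz":[0,0,3.2],"spin":0},{"xyz":[0,0,3.2],"spin":0}]'
```

```text
t: 9.0
ee_pos: [522.8, -183.4, 125.5]
orientation: [-3.14, 0.085, 0.002]
ft_force: [0.4, -1.4, -0.8]
width: 25.2
```

```bash
python3 -m inch '[{"xyz":[0,0,0.1],"spin":0},{"xyz":[0,0,0.2],"spin":0},{"xyz":[0,0,0.25],"spin":0},{"xyz":[0,0,0.25],"spin":0},{"xyz":[0,0,0.25],"spin":0}]'
python3 -m inch '[{"xyz":[0,0,0.1],"spin":0},{"xyz":[0,0,0.1],"spin":0},{"xyz":[0,0,0.1],"spin":0}]'
```

```text
t: 9.5
ee_pos: [522.8, -183.5, 123.0]
orientation: [-3.14, 0.085, 0.002]
ft_force: [-0.1, -0.0, -0.5]
width: 25.4
t: 9.8
ee_pos: [523.1, -183.6, 123.0]
orientation: [-3.14, 0.085, 0.001]
ft_force: [-1.6, 0.9, 7.4]
width: 25.6
```

Floor reached at the expected height with 7.4 N of upward force. Releasing, then withdrawing upward.

```bash
python3 -m inch '[{"xyz":[0,0,0],"spin":0},{"xyz":[0,0,0],"spin":0},{"xyz":[0,0,0],"spin":0},{"xyz":[0,0,0],"spin":0},{"xyz":[0,0,0],"spin":0},{"xyz":[0,0,0],"spin":0},{"xyz":[0,0,0],"spin":0},{"xyz":[0,0,0],"spin":0},{"xyz":[0,0,0],"spin":0},{"xyz":[0,0,0],"spin":0}]' 0
python3 -m inch '[{"xyz":[0,0,-1],"spin":0},{"xyz":[0,0,-2.5],"spin":0},{"xyz":[0,0,-5],"spin":0},{"xyz":[0,0,-8],"spin":0},{"xyz":[0,0,-11],"spin":0},{"xyz":[0,0,-14],"spin":0},{"xyz":[0,0,-16],"spin":0},{"xyz":[0,0,-16],"spin":0},{"xyz":[0,0,-16],"spin":0}]'
python3 - <<'E'
from h import *
cv2.imwrite("pics/s4.png",ctrl.get_image("scene")[:,:,::-1])
E
```

```text
t: 10.8
ee_pos: [523.1, -183.6, 123.0]
orientation: [-3.14, 0.085, 0.001]
ft_force: [0.0, 0.5, -0.3]
width: 87.8
t: 11.7
ee_pos: [523.1, -183.6, 283.2]
orientation: [-3.14, 0.085, -0.0]
ft_force: [-0.6, -0.5, -0.4]
width: 87.9
```

View pics/s4.png

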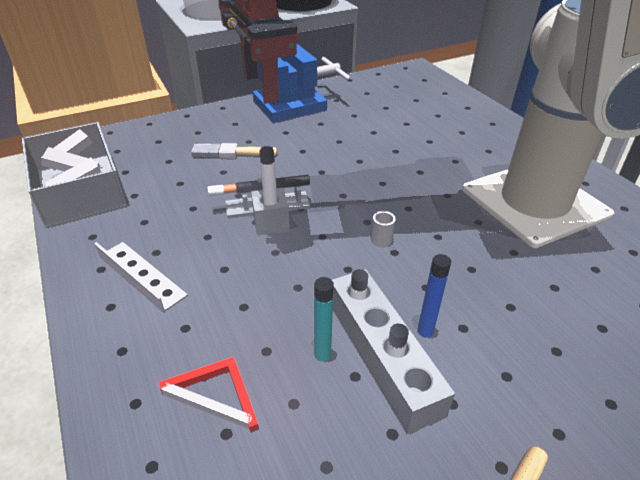

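The long vial stands upright in the stand's hole, cap at (267,154). The short vials are unmoved at (359,282) and (398,338), and the gripper is clear above. Handing in.

Run:
```python
from h import *
print("cap@170",ray("scene",(267,153),170))
ctrl.close_job()
```

```text
cap@170 [ 525.2 -169.7  170. ]
the job is handed in; nothing more can be done
```

The long white vial is standing in the torch stand's hole, and I handed the job in at about 12 s of the 42 s allowed. The hand-in gives no verdict.

- **Grasp and lift:** I gripped the vial above the short vials (jaw width 25.4 mm on the 26 mm tube) and lifted it 90 mm straight out of the rack.
- **Placing:** I lowered it at (523, -183.5) mm until it pressed on the hole's floor. The upward force was 7.4 N, and the TCP height of 123 mm matched the height at which I gripped it in the rack. I then opened the jaws and withdrew 160 mm straight up.
- **Last picture:** the vial looks upright in the hole. Both short vials and the teal and blue look-alikes look unmoved, and the gripper is clear.
- **Check that disagreed:** a rough single-pixel estimate of the cap top put it at (525, -170) mm, about 14 mm off the hole axis in y. I picked that pixel by eye, possibly below the cap's true top centre, which would shift the result. It was printed in the same step as the hand-in, so I could not recheck it. The floor contact, the jaw position at release and the upright picture all indicate the vial is properly seated.

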